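# Turn the jig's stop arm end for end on its pivot pin

### The job

The next job is a round leg, so the wooden stop arm on the dark plywood jig has to be reversed: lift it off the pivot pin, turn it end for end with the same face up, and refit it so that the bore at its square end is on the pin and its forked end points away from the pin. Then swing it until it drops into the notch between the two aluminium keeper strips, leave it lying fully down on the plate along its whole length, and let go. Leave the mallet, the chisel and the leg blank where they are.

Things in the scene. Friction and masses are not known exactly. Their poses are not given: they have to be found in the camera images.
- jig_plate: Dark film-faced plywood jig plate fixed on the bench, 18 mm thick, with an upright steel pivot pin and a low aluminium keeper bar (two strips) on it. Origin on the bench directly under the pin's axis, z up; in this frame the plate spans x -60 to 185 mm, y -120 to 170 mm. The notch of the keeper bar lies from the pin within 0.2 rad either side of this x axis; its exact direction is not measured.
- pin_tip (a point): Tip of the pivot pin, on its axis: 12 mm diameter, bevelled at the tip, standing 45 mm above the plate (63 mm above the bench).
- keeper_zone (a point): Point on the plate's x axis, 132 mm from the pin, 26 mm above the bench, level with the keeper bar's top. The bar: two 65 mm strips in line, 8 mm high, near edge 112 and far edge 152 mm from the pin; the notch is the 41 mm gap between them, in line with the pin, up to 26 mm sideways of this point: find it by eye, or swing the arm along the strips' tops until it drops in.
- stop_arm: Loose hardwood bar 36 mm wide, 24 mm thick, 184 mm long, 110 to 240 g, with two upright 15 mm through-bores 130 mm apart. Origin: underside, on the axis of the bore nearer the fork; x out of the forked end, z up. Bar from x = -145 (flat square end) to 15 mm, then two prongs with a V-shaped mouth between them, to 39 mm. At the start this bore is on the pin.
- bar_mid (a point): Underside of the stop arm midway between its bores (arm x = -65 mm): grip here across the 36 mm width. At the start the arm lies flat on the plate, its square end pointing away from the pin, 1.05 to 1.35 rad from the plate's x axis towards its y axis. Slack on the pin lets the free end ride on top of the keeper bar.
- square_bore (a point): The point at the underside of the stop arm on the axis of the bore nearer the square end, x = -130 mm in the arm's frame.
- mallet: Bystander: wooden mallet lying on the bench, head 120 x 85 x 60 mm, handle 170 mm. Origin under the middle of the head; the handle points to -x.
- chisel: Bystander: chisel lying on the bench, 255 mm long, 28 mm thick handle. Origin on the bench near the front of the handle, x towards the cutting edge.
- leg_blank: Bystander: part-turned wooden leg, 340 mm long, 45 mm square ends, lying on the bench. Origin under its middle, x along it.
There are look-alikes about, which are no part of the job. What is shaped like the stop_arm but orange is not meant.

How it is judged:
On the way, in this order (a step that is already met when the one before it is completed fails the run):
1. the stop arm is lifted clear off the pin (height (world z) of each of stop_arm, square_bore above 0.064 m), for 0.1 s.
2. the bore at the square end is on the pin, with the forked end pointing away over the keeper bar (horizontal distance between square_bore and pin_tip below 0.006 m and height (world z) of square_bore below 0.05 m and x of stop_arm in the frame of jig_plate above 0 m), for 0.1 s.
At the end, for the whole second after the job is handed in: The stop arm rests same face up, square-end bore round the pin (axes within 4 mm), forked end in the notch away from the pin (fork-end bore over 100 mm along the plate's x axis, within 45 mm of it), both bores' undersides within 3 mm of the plate, tilt under 0.04 rad, at rest (horizontal distance between square_bore and pin_tip below 0.004 m and height (world z) of each of square_bore, stop_arm below 0.021 m and x of stop_arm in the frame of jig_plate above 0.1 m and y of stop_arm in the frame of jig_plate between -0.045 and 0.045 m and angle between stop_arm's own z axis and vertical below 0.04 rad and linear speed of stop_arm below 0.02 m/s); the robot touches nothing.
It fails at once if the mallet is disturbed (distance of mallet from where it was at the start of the episode above 0.03 m).
It fails at once if the chisel is disturbed (distance of chisel from where it was at the start of the episode above 0.03 m).
It fails at once if the leg blank is disturbed (distance of leg_blank from where it was at the start of the episode above 0.03 m).
It also fails if it takes over 51 s, if anything falls off the work surface, if the arm or the gripper's body presses on something with over 40 N, if the wrist force passes 120 N, or if a joint passes its speed limit or range.

### The arm

A 6-joint arm with a two-finger parallel gripper is mounted at the origin on the work surface. World frame = base frame: x ahead of the robot, y to its left, z up, the work surface at z = 0. Lengths are in m, angles in rad, forces in N, time in s.
With the tool pointing down it reaches from about 0.25 to 0.725 m from the base axis. Payload 4 kg.
Tool frame: the origin (TCP) lies at the very end of the fingers, on their centre line; the grasp point (between the pads) lies 19 mm behind it; x points along the fingers, z is the direction in which the jaws open and shut, and the axes are right-handed (so a half turn about x gives the same grasp; the last joint's range is limited). The gripper opens to 85 mm and grips with 20 to 120 N. Pads are 22 mm wide; open, the fingers measure 114 mm over their backs; the gripper's body (76 mm by 85 mm) begins 54 mm behind the grasp point. The pads swing forward as they close: fully open they stand 13 mm farther back than shut.
Start: joints at [1.269, 0.241, 0.005, 1.335, 0, 1.571], TCP at [0.149, 0.477, 0.231] pointing down, gripper open.
Joint ranges: [-2.72, 2.72], [-1.05, 1.87], [-1.09, 1.28], [-1.99, 2.15], [-1.42, 1.44], [-3.14, 3.14]. Speed limits (rad/s): [2.79, 2.79, 3.14, 3.14, 3.14, 3.14].

### API

Orientations are given as a unit quaternion [x, y, z, w].
In Python, from workcell import bot gives the robot as it stands.
- The arm moves only by the tool apply_moves, never from a script. Its argument "targets" is one flat list of numbers, 7 for each row, row after row: the shift along the tool's x, y, z in units of 25 cm (1.0 is 25 cm), then the turn, a rotation vector about the tool's x, y, z in units of 0.5 rad (1.0 is 0.5 rad), then the opening, from 0 (shut) to 1 (fully open). In form: [tx, ty, tz, wx, wy, wz, claw, tx, ty, tz, wx, wy, wz, claw, ...]. A call has 1 to 12 rows; each row is the pose to reach, as a shift and turn from the pose commanded when the call began, along the tool's axes at that moment; what a row does not reach only later rows make up. A row lasts 1/12 s, in which the tool goes at most 41.7 mm and 7.16 degrees, less where a joint would pass 70% of its speed; a pose out of reach is approached as far as the arm can. A call with a number of a shift or a turn outside -1 to 1 is refused whole. A call with a gripper value outside its range is refused whole. The fingers move at their own pace and stop on an object; the grip force is fixed at half the most. Time passes only in rows, so rows that repeat a pose let the fingers close. It gives the time, the measured TCP pose, the force and the opening at its end, in the units of the state.
- bot.get_obs(): the state, without advancing time (a new reading comes with each control period).
- bot.camera(name): name is "scene" or "top" or "wrist"; returns (picture, depth): 384x512x3 uint8, red, green, blue; 384x512 float32, m along the optical axis (not along the pixel's ray), 0 where there is no reading.
- bot.camera_params(name): a dict with "fx", "fy", "cx", "cy" (pixels), "T" (4x4, takes a point from camera to world coordinates); the wrist camera has in their place "tool_from_camera" (4x4, takes a point from camera to tool coordinates, whose origin is the TCP and whose axes are the tool frame's). Camera axes: x right, y up, looking along -z (the intrinsics and any distortion apply to the point x, -y, -z); pixel columns grow to the right and rows downward; lengths in m; the calibration is good to about 2 mm. The wrist camera is an equidistant fisheye: a pixel r from the principal point sees the ray r / f radians off the axis. A picture is of the moment at which its call begins: read the wrist's pose just before it. camera_params takes no time and is no camera call.
- bot.job_done(): hands the job in, once; it reports no verdict.
The state is a dict: "clock": time; "joint_pos": joint angles; "joint_vel": joint speeds; "tau": joint torques, N m; "eef_pos": TCP position; "tool_rot": TCP orientation; "ft_force": force on the tool from outside, world axes, zero at the start; "ft_torque": the same for the moment, N m; "grip_width": finger opening in m.
Only numpy, scipy, OpenCV 4.12 (cv2) and the standard library are available. Lean on these libraries where they do the work, as an engineer would, in place of code of your own. Each camera call takes 0.05 s, during which the arm holds its last target.

## Working session

There is one attempt and no reset: what is moved stays moved. The work goes in short steps, Python scripts to look and compute and a tool call to move; the robot and the scene stay as the last step left them, time stands still between calls to the robot, and variables do not carry over. Pictures are saved under pics/ and viewed, and the job is handed in when it is done.

Besides the shell and the picture viewer there is one more tool, called after "Request:" as name(argument=value, ...), one argument or row to a line, values as JSON. apply_moves: Moves the arm, as the interface text tells. Its arguments: {"type":"object","properties":{"targets":{"type":"array"}},"required":["targets"]}

```bash
ls; mkdir -p pics
python3 - <<'E'
from workcell import bot
import cv2,numpy as np
o=bot.get_obs(); print(o)
for n in ["scene","top","wrist"]:
    p,d=bot.camera(n); cv2.imwrite(f"pics/{n}0.png",p[:,:,::-1]); np.save(f"pics/{n}0.npy",d)
    print(n,bot.camera_params(n))
E
```

```text
pics
{'clock': 0.0, 'joint_pos': array([1.26903474e+00, 2.41447249e-01, 3.69339045e-03, 1.33519812e+00,
       1.92449479e-05, 1.57078412e+00]), 'joint_vel': array([ 1.38421603e-03, -1.26441678e-03, -8.07185742e-04,  8.81533688e-05,
        1.76266560e-04, -9.23422524e-04]), 'tau': array([-2.13201047e-04, -3.72318220e+01,  2.52407634e+01,  1.70827238e-02,
        4.75401521e-05, -4.59919356e-07]), 'eef_pos': array([0.14840342, 0.47679106, 0.23038408]), 'tool_rot': array([-0.41961458,  0.57008897,  0.41872197,  0.56885331]), 'ft_force': array([-0.29471097, -0.69496626, -0.75772035]), 'ft_torque': array([-0.02442859,  0.00066715, -0.05672725]), 'grip_width': 0.08536795444137896}
scene {'fx': 402.3748134986143, 'fy': 402.3748134986143, 'cx': 251.6754500941834, 'cy': 193.52871033980895, 'T': array([[-0.11504555, -0.86874134,  0.4817188 ,  1.12406265],
       [ 0.99333189, -0.09694785,  0.06239285,  0.07332969],
       [-0.00750165,  0.48568467,  0.8741019 ,  1.09244147],
       [ 0.        ,  0.        ,  0.        ,  1.        ]])}
top {'fx': 432.8132164864759, 'fy': 432.8132164864759, 'cx': 263.2789528900787, 'cy': 183.63990752255043, 'T': array([[-0.0182443 ,  0.9982594 , -0.05608307,  0.47888695],
       [-0.99982843, -0.01839506, -0.00217315, -0.00630625],
       [-0.00320102,  0.0560338 ,  0.99842374,  1.4651656 ],
       [ 0.        ,  0.        ,  0.        ,  1.        ]])}
wrist {'fx': 297.3186396354542, 'fy': 297.3186396354542, 'cx': 261.99967424864224, 'cy': 192.93633100257637, 'tool_from_camera': array([[-9.73483114e-04,  2.94536089e-01, -9.55639861e-01,
        -1.41418521e-01],
       [ 8.86847622e-04,  9.55640193e-01,  2.94535288e-01,
         7.52866206e-02],
       [ 9.99999133e-01, -5.60781809e-04, -1.19150822e-03,
        -1.12634129e-03],
       [ 0.00000000e+00,  0.00000000e+00,  0.00000000e+00,
         1.00000000e+00]])}
```

View pics/scene0.png

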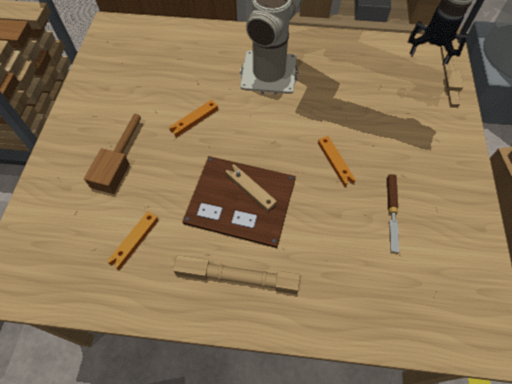

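View pics/top0.png

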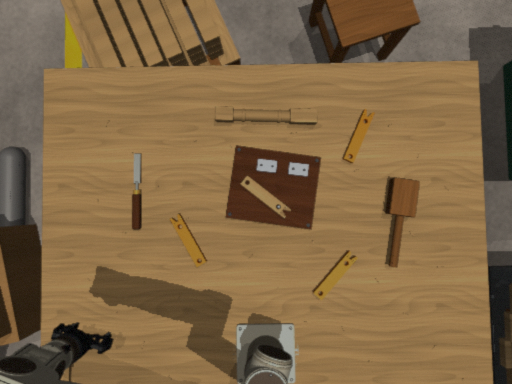

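View pics/wrist0.png

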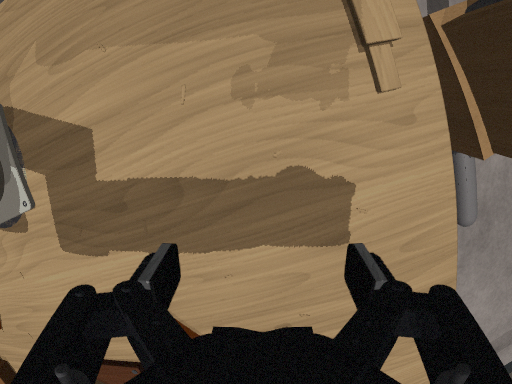

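```bash
cat > h.py <<'E'
import numpy as np,cv2
from scipy.spatial.transform import Rotation as R
from workcell import bot
def ray(n,u,v):
    c=bot.camera_params(n); T=c["T"]
    d=T[:3,:3]@np.array([(u-c["cx"])/c["fx"],-(v-c["cy"])/c["fy"],-1.]); return T[:3,3],d
def atz(n,u,v,z):
    o,d=ray(n,u,v); return o+d*(z-o[2])/d[2]
def tri(rays):
    A=np.zeros((3,3));b=np.zeros(3)
    for o,d in rays:
        d=d/np.linalg.norm(d);P=np.eye(3)-np.outer(d,d);A+=P;b+=P@o
    p=np.linalg.solve(A,b)
    return p,[np.linalg.norm(np.cross(p-o,d/np.linalg.norm(d))) for o,d in rays]
def proj(n,p):
    c=bot.camera_params(n);T=c["T"];q=T[:3,:3].T@(np.asarray(p)-T[:3,3])
    return c["cx"]+c["fx"]*q[0]/-q[2], c["cy"]-c["fy"]*q[1]/-q[2]
def wray(u,v,o):
    c=bot.camera_params("wrist");C=c["tool_from_camera"]
    x=u-c["cx"];y=v-c["cy"];r=np.hypot(x,y);t=r/c["fx"]
    s=np.sin(t)/max(r,1e-9)
    d=np.array([x*s,-y*s,-np.cos(t)])
    Rt=R.from_quat(o["tool_rot"]).as_matrix()
    return Rt@C[:3,3]+o["eef_pos"],Rt@C[:3,:3]@d
def crop(src,dst,x0,y0,x1,y1,k):
    im=cv2.imread(src)[y0:y1,x0:x1]; cv2.imwrite(dst,cv2.resize(im,None,fx=k,fy=k,interpolation=cv2.INTER_CUBIC))
E
python3 -c "
from h import *
crop('pics/top0.png','pics/top0c.png',220,140,330,235,7)
crop('pics/scene0.png','pics/scene0c.png',180,150,300,250,6)"
```

```text
(no output)
```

View pics/top0c.png

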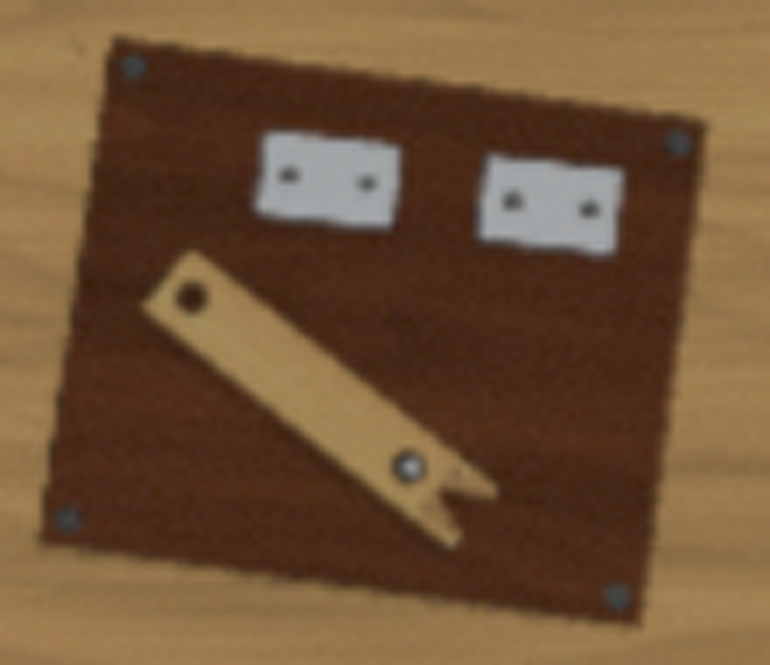

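View pics/scene0c.png

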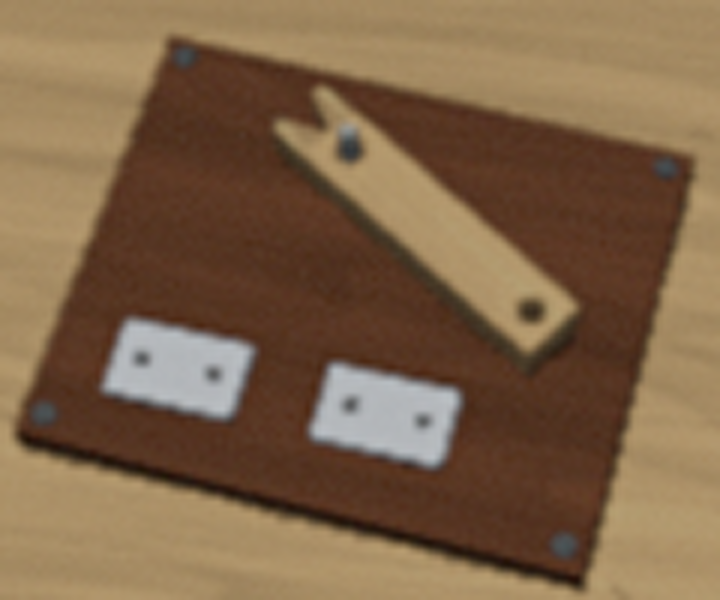

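Run:
```python
from h import *
np.set_printoptions(precision=4,suppress=True)
def t(u,v): return 220+(u+.5)/7-.5,140+(v+.5)/7-.5
def s(u,v): return 180+(u+.5)/6-.5,150+(v+.5)/6-.5
pairs={"pintip":((410,465),(348,131)),"sqbore":((191,297),(531,311)),
"cA":((115,38),(585,583)),"cB":((706,122),(20,435)),"cC":((640,625),(172,38)),"cD":((42,540),(692,158)),
"kL1":((265,132),(442,468)),"kL2":((400,147),(308,440)),"kL3":((393,228),(328,363)),"kL4":((255,212),(462,388)),
"kR1":((488,156),(236,418)),"kR2":((623,170),(102,392)),"kR3":((614,253),(125,319)),"kR4":((478,240),(255,344)),
"prL":((497,493),(272,125)),"prR":((457,548),(318,88)),"sqA":((195,250),(532,357)),"sqB":((145,305),(580,310))}
P={}
for k,(a,b) in pairs.items():
    p,e=tri([ray("top",*t(*a)),ray("scene",*s(*b))]); z={'p':.063 if k=="pintip" else .042,'s':.042,'c':.018,'k':.026}[k[0]]
    P[k]=atz("top",*t(*a),z)
    print(k,p,e[0]*1000,"top@z",P[k],"scene@z",atz("scene",*s(*b),z))
for n,(a,b) in {"AB":("cB","cA"),"DC":("cC","cD"),"kL":("kL2","kL1"),"k":("kR2","kL1"),"kn":("kR3","kL4")}.items():
    d=(P[b]-P[a]);print(n,np.linalg.norm(d),"plate yaw",np.arctan2(d[1],d[0])-np.pi/2)
```

```text
pintip [ 0.4844 -0.0508  0.0613] 0.6959932181202699 top@z [ 0.4843 -0.05    0.063 ] scene@z [ 0.4856 -0.0512  0.063 ]
sqbore [0.5654 0.0502 0.0405] 0.653821921588701 top@z [0.5652 0.0508 0.042 ] scene@z [0.5663 0.0496 0.042 ]
cA [0.6931 0.0876 0.0107] 0.870216643043022 top@z [0.6921 0.0863 0.018 ] scene@z [0.6959 0.0884 0.018 ]
cB [ 0.6468 -0.1965  0.0107] 1.2302733218422333 top@z [ 0.6463 -0.1967  0.018 ] scene@z [ 0.6499 -0.1934  0.018 ]
cC [ 0.4063 -0.1597  0.013 ] 0.060554778048593466 top@z [ 0.4065 -0.1592  0.018 ] scene@z [ 0.4096 -0.1585  0.018 ]
cD [0.452  0.1245 0.0143] 0.4782300144807023 top@z [0.452  0.1246 0.018 ] scene@z [0.4543 0.1238 0.018 ]
kL1 [0.6452 0.0147 0.02  ] 0.26921464449148347 top@z [0.6444 0.0148 0.026 ] scene@z [0.6479 0.0147 0.026 ]
kL2 [ 0.637  -0.0511  0.019 ] 1.4240517721833583 top@z [ 0.6361 -0.0494  0.026 ] scene@z [ 0.6404 -0.0517  0.026 ]
kL3 [ 0.5976 -0.0465  0.0257] 1.1973098787778034 top@z [ 0.5974 -0.0453  0.026 ] scene@z [ 0.5979 -0.0477  0.026 ]
kL4 [0.6059 0.02   0.0297] 0.1969203724645257 top@z [0.6062 0.0203 0.026 ] scene@z [0.6041 0.0196 
[... 476 characters left out ...]
.4707 -0.0926  0.0382] 1.1805771306234605 top@z [ 0.4706 -0.0912  0.042 ] scene@z [ 0.4732 -0.0931  0.042 ]
prR [ 0.4452 -0.0727  0.0375] 0.6374761480213534 top@z [ 0.4452 -0.0719  0.042 ] scene@z [ 0.4482 -0.0727  0.042 ]
sqA [0.5878 0.0506 0.0344] 1.7549021855198925 top@z [0.5874 0.0485 0.042 ] scene@z [0.5915 0.0525 0.042 ]
sqB [0.5619 0.073  0.0399] 0.44176600212148737 top@z [0.5619 0.0725 0.042 ] scene@z [0.563  0.0735 0.042 ]
AB 0.28670996931375825 plate yaw -0.1607118714165181
DC 0.2874391537523039 plate yaw -0.1588645062425189
kL 0.06482667045753521 plate yaw -0.12978394257199843
k 0.1717032916404437 plate yaw -0.12485415195348692
kn 0.17207387584645834 plate yaw -0.13259791640352425
```

```bash
cat >> h.py <<'E'
def down(yaw): # tool z at yaw, tool x down
    z=np.array([np.cos(yaw),np.sin(yaw),0]);x=np.array([0,0,-1.]);return np.stack([x,np.cross(z,x),z],1)
def plan(pos,yaw):
    o=bot.get_obs();Rt=R.from_quat(o["tool_rot"]).as_matrix()
    s=Rt.T@(np.array(pos)-o["eef_pos"])/.25
    w=R.from_matrix(Rt.T@down(yaw)).as_rotvec()/.5
    print("shift",s.round(4),"turn",w.round(4))
def st():
    o=bot.get_obs();Rt=R.from_quat(o["tool_rot"]).as_matrix()
    print("t %.2f"%o["clock"],"pos",o["eef_pos"].round(4),"xax",Rt[:,0].round(3),"zyaw %.4f"%np.arctan2(Rt[1,2],Rt[0,2]),"j",o["joint_pos"].round(3),"F",o["ft_force"].round(2),"g %.4f"%o["grip_width"]); return o
E
python3 - <<'E'
from h import *
np.set_printoptions(precision=4,suppress=True)
st()
plan([.525,0,.2],-.678); plan([.525,0,.2],2.464)
E
```

```text
t 0.15 pos [0.1485 0.4769 0.2306] xax [-0.    -0.002 -1.   ] zyaw 1.2690 j [ 1.269  0.241  0.004  1.335 -0.     1.571] F [-0.7  -0.45 -0.29] g 0.0851
shift [ 0.1247 -2.0051 -1.3737] turn [ 3.894  -0.0021  0.0032]
shift [ 0.1247 -2.0051 -1.3737] turn [-2.39   -0.0028 -0.0019]
```

Request:
apply_moves(
  targets=[0, -0.95, -0.65, 1, 0, 0, 1, 0, -0.95, -0.65, 1, 0, 0, 1, 0, -0.95, -0.65, 1, 0, 0, 1, 0, -0.95, -0.65, 1, 0, 0, 1, 0, -0.95, -0.65, 1, 0, 0, 1, 0, -0.95, -0.65, 1, 0, 0, 1, 0, -0.95, -0.65, 1, 0, 0, 1, 0, -0.95, -0.65, 1, 0, 0, 1, 0, -0.95, -0.65, 1, 0, 0, 1],
)

```text
clock: 0.9
eef_pos: [0.328, 0.25, 0.2312]
tool_rot: [-0.263, 0.656, 0.264, 0.656]
ft_force: [0.1, 0.2, -1.0]
grip_width: 0.0853
```

Run:
```python
from h import *
st(); plan([.525,0,.2],-.678)
```

```text
t 0.90 pos [0.328  0.25   0.2312] xax [-0.  0. -1.] zyaw 0.7636 j [ 0.651  0.067 -0.203  1.301  0.     1.458] F [ 0.11  0.24 -0.95] g 0.0853
shift [ 0.1244 -1.2672 -0.1223] turn [ 2.8831e+00 -9.0000e-04 -1.0000e-04]
```

Request:
apply_moves(
  targets=[0, -0.95, -0.1, 1, 0, 0, 1, 0, -0.95, -0.1, 1, 0, 0, 1, 0, -0.95, -0.1, 1, 0, 0, 1, 0, -0.95, -0.1, 1, 0, 0, 1, 0, -0.95, -0.1, 1, 0, 0, 1, 0, -0.95, -0.1, 1, 0, 0, 1, 0, -0.95, -0.1, 1, 0, 0, 1],
)

```text
clock: 1.48
eef_pos: [0.4771, 0.0613, 0.2307]
tool_rot: [-0.094, 0.701, 0.093, 0.701]
ft_force: [0.8, 0.2, -0.2]
grip_width: 0.0858
```

Run:
```python
from h import *
st(); plan([.525,0,.2],-.678)
```

```text
t 1.48 pos [0.4771 0.0613 0.2307] xax [ 0.001 -0.001 -1.   ] zyaw 0.2653 j [ 1.290e-01  2.020e-01 -4.500e-02  1.322e+00 -1.000e-03  1.434e+00] F [ 0.78  0.19 -0.18] g 0.0858
shift [ 0.1235 -0.2868  0.1203] turn [1.8867 0.0032 0.002 ]
```

Request:
apply_moves(
  targets=[0.12, -0.287, 0.12, 1, 0, 0, 1, 0.12, -0.287, 0.12, 1, 0, 0, 1, 0.12, -0.287, 0.12, 1, 0, 0, 1, 0.12, -0.287, 0.12, 1, 0, 0, 1, 0.12, -0.287, 0.12, 1, 0, 0, 1],
)

```text
clock: 1.9
eef_pos: [0.5219, 0.0039, 0.2002]
tool_rot: [0.082, 0.703, -0.082, 0.702]
ft_force: [0.3, -0.4, -0.0]
grip_width: 0.0854
```

Request:
apply_moves(
  targets=[0, 0, 0, 0.887, 0, 0, 1, 0, 0, 0, 0.887, 0, 0, 1, 0, 0, 0, 0.887, 0, 0, 1, 0, 0, 0, 0.887, 0, 0, 1, 0, 0, 0, 0.887, 0, 0, 1, 0, 0, 0, 0.887, 0, 0, 1],
)

```text
clock: 2.4
eef_pos: [0.5221, 0.004, 0.2015]
tool_rot: [0.232, 0.668, -0.232, 0.668]
ft_force: [0.5, 0.7, 0.7]
grip_width: 0.0853
```

Run:
```python
from h import *
o=st(); plan([.525,0,.2],-.678)
p,d=bot.camera("wrist"); cv2.imwrite("pics/w1.png",p[:,:,::-1])
np.save("pics/w1o.npy",np.r_[o["eef_pos"],o["tool_rot"]])
```

```text
t 2.40 pos [0.5221 0.004  0.2015] xax [ 0.  0. -1.] zyaw -0.6681 j [0.007 0.299 0.004 1.277 0.    2.246] F [0.48 0.67 0.68] g 0.0853
shift [ 0.0059 -0.0052  0.0191] turn [ 0.0197 -0.0002 -0.0006]
```

View pics/w1.png

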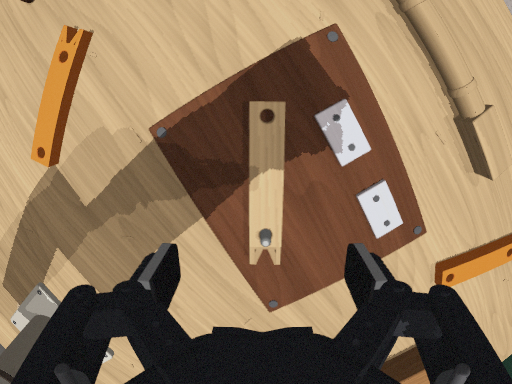

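Run:
```python
from h import *
crop('pics/w1.png','pics/w1c.png',225,90,425,280,4)
```

```text
(no output)
```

View pics/w1c.png

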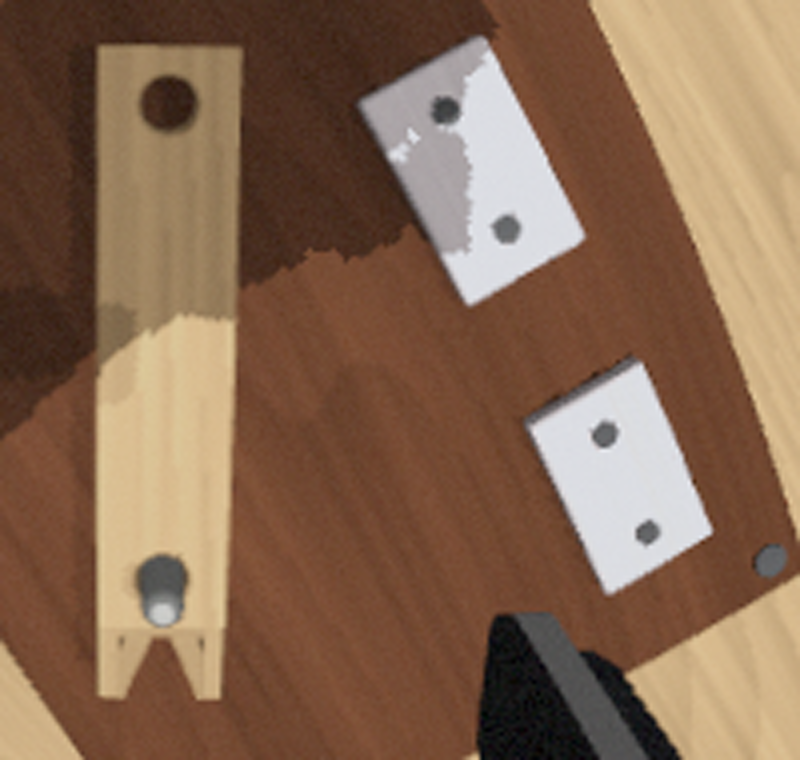

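Run:
```python
from h import *
np.set_printoptions(precision=4,suppress=True)
a=np.load("pics/w1o.npy");o={"eef_pos":a[:3],"tool_rot":a[3:]}
def wz(u,v,z):
    q,d=wray(225+(u+.5)/4-.5,90+(v+.5)/4-.5,o); return q+d*(z-q[2])/d[2]
def W(u,v): return wray(225+(u+.5)/4-.5,90+(v+.5)/4-.5,o)
def t(u,v): return 220+(u+.5)/7-.5,140+(v+.5)/7-.5
def s(u,v): return 180+(u+.5)/6-.5,150+(v+.5)/6-.5
for n,w,z in [("pin",(163,608),.063),("sq",(168,103),.042),("kLn",(470,305),.026),("kLf",(585,238),.026),("kRn",(525,424),.026),("kRf",(640,360),.026),
 ("sqendL",(97,45),.042),("sqendR",(242,46),.042),("botL",(98,627),.042),("botR",(226,627),.042)]: print(n,wz(*w,z))
print(tri([W(163,608),ray("top",*t(410,465)),ray("scene",*s(348,131))]))
print(tri([W(168,103),ray("top",*t(191,297)),ray("scene",*s(531,311))]))
p=wz(163,608,.063)
for n in ("kLn","kRn"): pass
m=[(wz(470,305,.026)+wz(525,424,.026))/2,(wz(585,238,.026)+wz(640,360,.026))/2]
for q in m: print(np.arctan2(*(q-p)[[1,0]]),np.linalg.norm((q-p)[:2]))
q=wz(168,103,.042);print("sq",np.arctan2(*(q-p)[[1,0]]),np.linalg.norm((q-p)[:2]))
```

```text
pin [ 0.4847 -0.0496  0.063 ]
sq [0.5648 0.0504 0.042 ]
kLn [ 0.5975 -0.0449  0.026 ]
kLf [ 0.6357 -0.0496  0.026 ]
kRn [ 0.5912 -0.0842  0.026 ]
kRf [ 0.6303 -0.0902  0.026 ]
sqendL [0.56   0.0729 0.042 ]
sqendR [0.5883 0.0505 0.042 ]
botL [ 0.4602 -0.0514  0.042 ]
botR [ 0.4887 -0.0739  0.042 ]
(array([ 0.4842, -0.0507,  0.0609]), [np.float64(0.00029571603493396155), np.float64(0.0006024542893157801), np.float64(0.0008234849513955281)])
(array([0.5651, 0.0502, 0.0401]), [np.float64(0.00033780225860562634), np.float64(0.0006618581297766805), np.float64(0.0007128709397590916)])
-0.13534307541417867 0.11065793670477396
-0.13605479493409556 0.14972248001244756
sq 0.8950860049857472 0.12814075237715852
```

Run:
```python
from h import *
st();plan([.525,0,.021],-.676)
```

```text
t 2.45 pos [0.5221 0.0037 0.2015] xax [ 0.  0. -1.] zyaw -0.6691 j [0.007 0.299 0.005 1.277 0.    2.247] F [ 0.9  -0.23 -0.1 ] g 0.0853
shift [ 0.7219 -0.0046  0.0183] turn [ 0.0137 -0.     -0.0005]
```

Request:
apply_moves(
  targets=[0.15, -0.004, 0.018, 0.014, 0, 0, 1, 0.3, -0.004, 0.018, 0.014, 0, 0, 1, 0.45, -0.004, 0.018, 0.014, 0, 0, 1, 0.55, -0.004, 0.018, 0.014, 0, 0, 1, 0.62, -0.004, 0.018, 0.014, 0, 0, 1, 0.62, -0.004, 0.018, 0.014, 0, 0, 1, 0.62, -0.004, 0.018, 0.014, 0, 0, 1],
)

```text
clock: 3.03
eef_pos: [0.5243, -0.0008, 0.0457]
tool_rot: [0.235, 0.668, -0.236, 0.666]
ft_force: [-0.4, 0.2, 0.3]
grip_width: 0.0853
```

Run:
```python
from h import *
st();plan([.525,0,.021],-.676)
p,d=bot.camera("wrist"); cv2.imwrite("pics/w2.png",p[:,:,::-1])
```

```text
t 3.03 pos [ 0.5243 -0.0008  0.0457] xax [-0.002  0.    -1.   ] zyaw -0.6793 j [-1.000e-03  4.450e-01 -2.200e-01  9.080e-01  0.000e+00  2.249e+00] F [-0.43  0.16  0.31] g 0.0853
shift [0.0989 0.0042 0.0004] turn [-0.0066 -0.0038  0.0029]
```

View pics/w2.png

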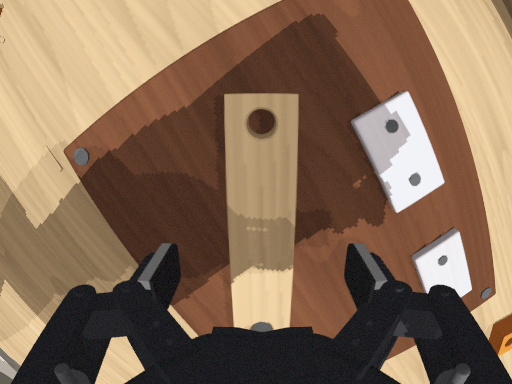

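Request:
apply_moves(
  targets=[0.05, 0.003, 0, 0, 0, 0, 1, 0.098, 0.003, 0, 0, 0, 0, 1, 0.098, 0.003, 0, 0, 0, 0, 1, 0.098, 0.003, 0, 0, 0, 0, 0.7, 0.098, 0.003, 0, 0, 0, 0, 0.5, 0.098, 0.003, 0, 0, 0, 0, 0.35, 0.098, 0.003, 0, 0, 0, 0, 0.2, 0.098, 0.003, 0, 0, 0, 0, 0.2, 0.098, 0.003, 0, 0, 0, 0, 0.2, 0.098, 0.003, 0, 0, 0, 0, 0.2, 0.098, 0.003, 0, 0, 0, 0, 0.2, 0.098, 0.003, 0, 0, 0, 0, 0.2],
)

```text
clock: 4.08
eef_pos: [0.5263, -0.0004, 0.0231]
tool_rot: [0.237, 0.666, -0.236, 0.667]
ft_force: [-1.9, -0.1, 4.8]
grip_width: 0.0346
```

Run:
```python
from h import *
st();plan([.525,0,.021],-.676)
```

```text
t 4.08 pos [ 5.263e-01 -4.000e-04  2.310e-02] xax [ 0.002  0.001 -1.   ] zyaw -0.6815 j [-1.000e-03  4.750e-01 -2.430e-01  8.510e-01  1.000e-03  2.251e+00] F [-1.9 -0.1  4.8] g 0.0346
shift [ 0.0084 -0.0022 -0.0051] turn [-0.0111  0.0021 -0.0032]
```

Request:
apply_moves(
  targets=[-0.04, 0, 0, 0, 0, 0, 0.2, -0.08, 0, 0, 0, 0, 0, 0.2, -0.12, 0, 0, 0, 0, 0, 0.2, -0.16, 0, 0, 0, 0, 0, 0.2, -0.2, 0, 0, 0, 0, 0, 0.2, -0.24, 0, 0, 0, 0, 0, 0.2, -0.28, 0, 0, 0, 0, 0, 0.2, -0.32, 0, 0, 0, 0, 0, 0.2, -0.36, 0, 0, 0, 0, 0, 0.2, -0.36, 0, 0, 0, 0, 0, 0.2, -0.36, 0, 0, 0, 0, 0, 0.2],
)

```text
clock: 5.0
eef_pos: [0.5263, -0.0006, 0.1126]
tool_rot: [0.237, 0.666, -0.236, 0.667]
ft_force: [0.6, 0.1, -2.9]
grip_width: 0.0347
```

Run:
```python
from h import *
o=st()
np.save("pics/w3o.npy",np.r_[o["eef_pos"],o["tool_rot"]])
p,d=bot.camera("wrist"); cv2.imwrite("pics/w3.png",p[:,:,::-1])
p,d=bot.camera("scene"); cv2.imwrite("pics/s3.png",p[:,:,::-1])
crop("pics/s3.png","pics/s3c.png",180,80,320,230,5)
```

```text
t 5.00 pos [ 0.5263 -0.0006  0.1126] xax [ 0.002 -0.    -1.   ] zyaw -0.6815 j [-1.000e-03  3.720e-01 -1.340e-01  1.063e+00 -0.000e+00  2.251e+00] F [ 0.63  0.07 -2.91] g 0.0347
```

View pics/w3.png

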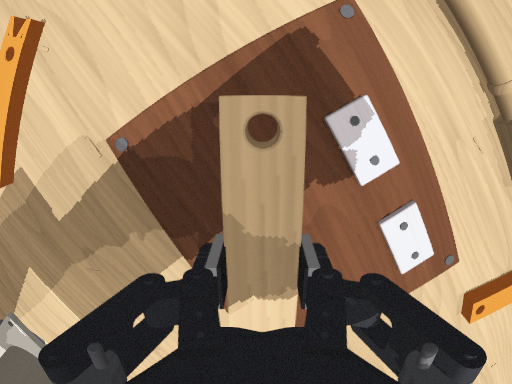

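View pics/s3c.png

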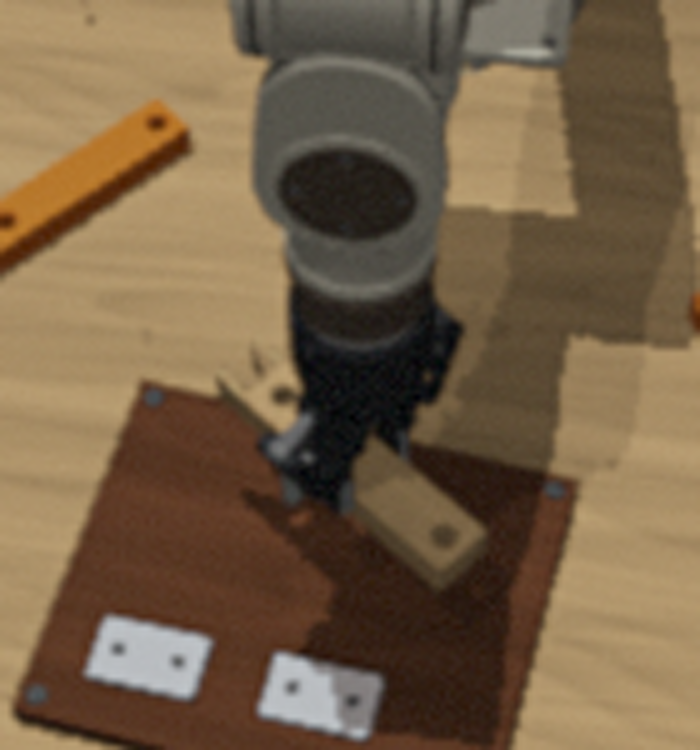

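Run:
```python
from h import *
crop('pics/w3.png','pics/w3c.png',205,80,325,180,6)
a=np.load("pics/w3o.npy");o={"eef_pos":a[:3],"tool_rot":a[3:]}
```

```text
(no output)
```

View pics/w3c.png

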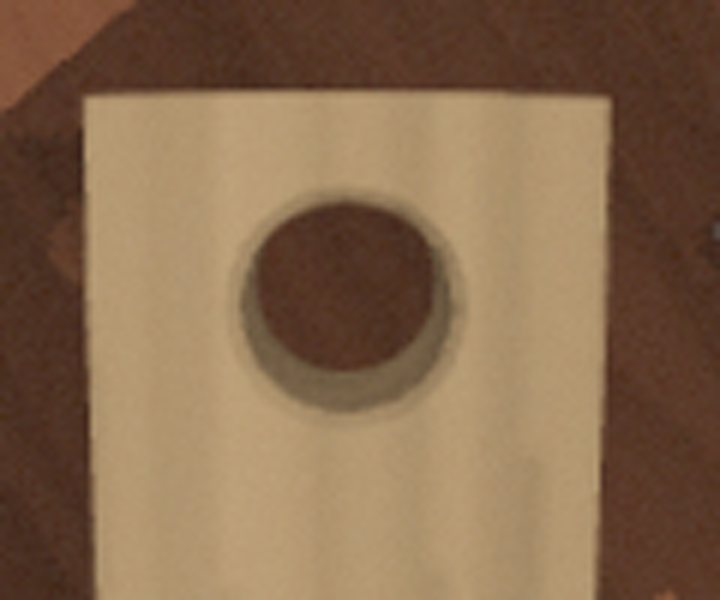

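```bash
cat > barfit.py <<'E'
from h import *
from scipy.optimize import least_squares
c=bot.camera_params("wrist");C=c["tool_from_camera"]
def projw(p): # tool pts -> px
    q=(np.asarray(p)-C[:3,3])@C[:3,:3]
    r=np.hypot(q[:,0],q[:,1]);t=np.arctan2(r,-q[:,2])
    return np.stack([c["cx"]+c["fx"]*t*q[:,0]/r,c["cy"]-c["fx"]*t*q[:,1]/r],1)
def fit(bar,px):
    # bar pts: (s along toward square from mid, w across(+tool z), h up from underside)
    bar=np.array(bar);px=np.array(px)
    def pts(v):
        y,z,x,yaw,pit=v
        s,w,h=bar.T
        L=np.stack([-h,s,w],1)
        L=L@R.from_rotvec([yaw,0,0]).as_matrix().T@R.from_rotvec([0,0,pit]).as_matrix().T
        return L+np.array([x,y,z])
    f=lambda v:(projw(pts(v))-px).ravel()
    r=least_squares(f,[0,0,.005,0,0]);return r.x,f(r.x)
E
python3 - <<'E'
from barfit import *
np.set_printoptions(precision=4,suppress=True)
k=lambda u,v:(205+(u+.5)/6-.5,80+(v+.5)/6-.5)
W=[(84,97),(611,97),(348,308),(347,285)]
v,r=fit([(80,-18,24),(80,18,24),(65,0,24),(65,0,0)]@np.diag([.001]*3) if 0 else np.array([(80,-18,24),(80,18,24),(65,0,24),(65,0,0)])*.001,[k(*w) for w in W])
print("y,z,x,yaw,pitch",v);print(r.round(2))
E
```

```text
y,z,x,yaw,pitch [-0.0022  0.0006  0.0053 -0.0014 -0.0073]
[ 0.07 -0.07 -0.06 -0.09 -0.06  0.17  0.05 -0.01]
```

Request:
apply_moves(
  targets=[0, 0, 0, -0.2, 0, 0, 0.2, 0, 0, 0, -0.4, 0, 0, 0.2, 0, 0, 0, -0.6, 0, 0, 0.2, 0, 0, 0, -0.8, 0, 0, 0.2, 0, 0, 0, -1, 0, 0, 0.2],
)

```text
clock: 5.52
eef_pos: [0.5249, -0.0006, 0.1108]
tool_rot: [0.062, 0.705, -0.062, 0.704]
ft_force: [0.6, -0.8, -3.1]
grip_width: 0.0348
```

Request:
apply_moves(
  targets=[0, 0, 0, -0.2, 0, 0, 0.2, 0, 0, 0, -0.4, 0, 0, 0.2, 0, 0, 0, -0.6, 0, 0, 0.2, 0, 0, 0, -0.8, 0, 0, 0.2, 0, 0, 0, -1, 0, 0, 0.2],
)

```text
clock: 5.93
eef_pos: [0.5248, -0.0006, 0.1107]
tool_rot: [-0.114, 0.699, 0.114, 0.697]
ft_force: [0.1, -0.3, -2.2]
grip_width: 0.0345
```

Request:
apply_moves(
  targets=[0, 0, 0, -0.2, 0, 0, 0.2, 0, 0, 0, -0.4, 0, 0, 0.2, 0, 0, 0, -0.6, 0, 0, 0.2, 0, 0, 0, -0.8, 0, 0, 0.2, 0, 0, 0, -1, 0, 0, 0.2],
)

```text
clock: 6.35
eef_pos: [0.5248, -0.0006, 0.1107]
tool_rot: [-0.283, 0.649, 0.283, 0.647]
ft_force: [0.4, 0.1, -3.1]
grip_width: 0.0345
```

Request:
apply_moves(
  targets=[0, 0, 0, -0.2, 0, 0, 0.2, 0, 0, 0, -0.4, 0, 0, 0.2, 0, 0, 0, -0.6, 0, 0, 0.2, 0, 0, 0, -0.8, 0, 0, 0.2, 0, 0, 0, -1, 0, 0, 0.2, 0, 0, 0, -1, 0, 0, 0.2, 0, 0, 0, -1, 0, 0, 0.2],
)

```text
clock: 6.93
eef_pos: [0.525, -0.0006, 0.111]
tool_rot: [-0.432, 0.56, 0.433, 0.559]
ft_force: [-1.1, 0.3, -2.7]
grip_width: 0.0346
```

Run:
```python
from h import *
o=st();plan([.5467,-.0586,.1126],1.436)
```

```text
t 6.93 pos [ 0.525  -0.0006  0.111 ] xax [-0.002 -0.    -1.   ] zyaw 1.3160 j [-1.000e-03  3.740e-01 -1.360e-01  1.063e+00 -0.000e+00  2.540e-01] F [-1.07  0.3  -2.65] g 0.0346
shift [-0.0065 -0.1424 -0.2026] turn [-0.2401 -0.0007 -0.0034]
```

Request:
apply_moves(
  targets=[0, -0.04, -0.05, -0.1, 0, 0, 0.2, 0, -0.08, -0.1, -0.2, 0, 0, 0.2, 0, -0.11, -0.15, -0.24, 0, 0, 0.2, 0, -0.142, -0.203, -0.24, 0, 0, 0.2, 0, -0.142, -0.203, -0.24, 0, 0, 0.2, 0, -0.142, -0.203, -0.24, 0, 0, 0.2, 0, -0.142, -0.203, -0.24, 0, 0, 0.2],
)

```text
clock: 7.52
eef_pos: [0.5468, -0.0583, 0.1114]
tool_rot: [-0.465, 0.532, 0.466, 0.532]
ft_force: [-0.1, 0.3, -1.4]
grip_width: 0.0346
```

Run:
```python
from h import *
o=st();plan([.5467,-.0586,.1126],1.436)
np.save("pics/w4o.npy",np.r_[o["eef_pos"],o["tool_rot"]])
p,d=bot.camera("wrist"); cv2.imwrite("pics/w4.png",p[:,:,::-1])
p,d=bot.camera("scene"); cv2.imwrite("pics/s4.png",p[:,:,::-1])
crop("pics/s4.png","pics/s4c.png",180,80,320,230,5)
crop('pics/w4.png','pics/w4c.png',205,80,325,180,6)
```

```text
t 7.52 pos [ 0.5468 -0.0583  0.1114] xax [-0.001  0.001 -1.   ] zyaw 1.4373 j [-0.106  0.418 -0.066  1.087  0.     0.027] F [-0.15  0.29 -1.4 ] g 0.0346
shift [-0.0048  0.0004 -0.0014] turn [ 0.0027  0.0008 -0.0023]
```

View pics/w4.png

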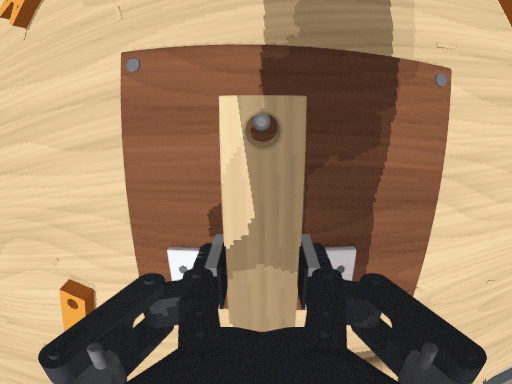

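View pics/w4c.png

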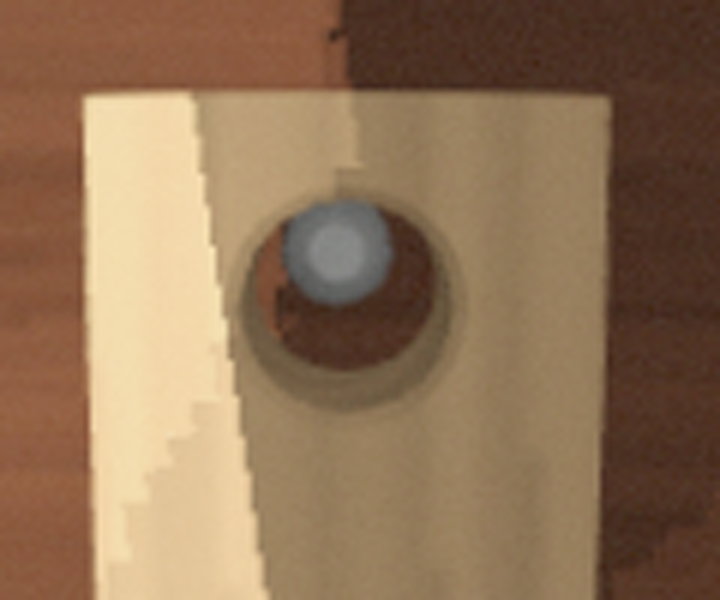

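View pics/s4c.png

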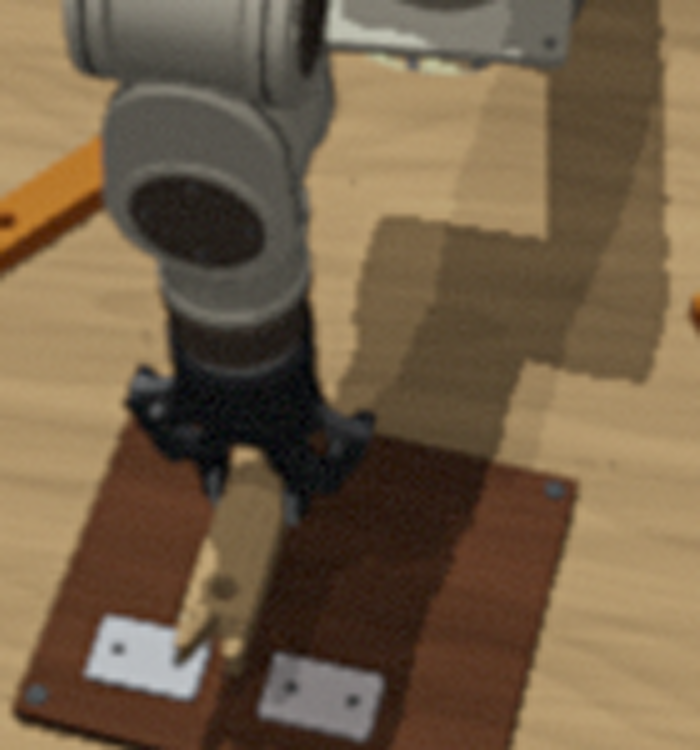

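Run:
```python
from barfit import *
np.set_printoptions(precision=4,suppress=True)
k=lambda u,v:(205+(u+.5)/6-.5,80+(v+.5)/6-.5)
v,r=fit(np.array([(80,-18,24),(80,18,24),(65,0,24),(65,0,0)])*.001,[k(*w) for w in [(84,95),(611,97),(348,308),(346,285)]])
print(v,r.round(2))
I={"eef_pos":np.zeros(3),"tool_rot":[0,0,0,1]}
q,d=wray(*k(337,250),I)
for x in (.0464,.0484,.0504): print(q+d*(x-q[0])/d[0])
a=np.load("pics/w4o.npy");o={"eef_pos":a[:3],"tool_rot":a[3:]}
q,d=wray(*k(337,250),o);print("pin world",q+d*(.063-q[2])/d[2], "tri with top", tri([(q,d),ray("top",220+410.5/7-.5,140+465.5/7-.5),ray("scene",180+348.5/6-.5,150+131.5/6-.5)]))
```

```text
[-0.001  -0.0009  0.005   0.0019 -0.0098] [ 0.06 -0.01  0.01 -0.07 -0.13  0.07  0.08 -0.  ]
[ 0.0464  0.0646 -0.0017]
[ 0.0484  0.0644 -0.0017]
[ 0.0504  0.0643 -0.0017]
pin world [ 0.4827 -0.0513  0.063 ] tri with top (array([ 0.4836, -0.051 ,  0.0598]), [np.float64(0.0008120031663870104), np.float64(0.0011737342999860044), np.float64(0.0005904863816385902)])
```

Request:
apply_moves(
  targets=[0.04, 0.004, -0.004, 0.004, 0, 0, 0.2, 0.08, 0.004, -0.004, 0.004, 0, 0, 0.2, 0.12, 0.004, -0.004, 0.004, 0, 0, 0.2, 0.15, 0.004, -0.004, 0.004, 0, 0, 0.2, 0.15, 0.004, -0.004, 0.004, 0, 0, 0.2, 0.15, 0.004, -0.004, 0.004, 0, 0, 0.2],
)

```text
clock: 8.12
eef_pos: [0.5453, -0.0593, 0.0732]
tool_rot: [-0.465, 0.533, 0.466, 0.532]
ft_force: [-0.0, -0.0, -2.5]
grip_width: 0.0347
```

Run:
```python
from h import *
o=st()
np.save("pics/w5o.npy",np.r_[o["eef_pos"],o["tool_rot"]])
p,d=bot.camera("wrist"); cv2.imwrite("pics/w5.png",p[:,:,::-1])
crop('pics/w5.png','pics/w5c.png',205,80,325,180,6)
```

```text
t 8.12 pos [ 0.5453 -0.0593  0.0732] xax [-0.002  0.    -1.   ] zyaw 1.4366 j [-0.108  0.454 -0.12   0.999  0.     0.026] F [-0.02 -0.03 -2.53] g 0.0347
```

View pics/w5c.png

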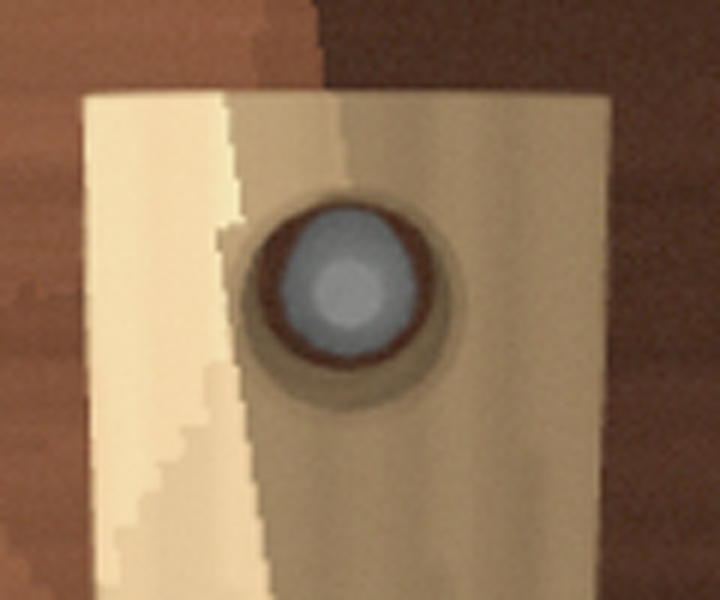

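Run:
```python
from barfit import *
np.set_printoptions(precision=4,suppress=True)
k=lambda u,v:(205+(u+.5)/6-.5,80+(v+.5)/6-.5)
I={"eef_pos":np.zeros(3),"tool_rot":[0,0,0,1]}
def at(px,x):
    q,d=wray(*k(*px),I);return q+d*(x-q[0])/d[0]
print("pin",at((349,293),.0102),"under",at((346,285),.005),"top",at((348,308),-.019))
```

```text
pin [ 0.0102  0.063  -0.0006] under [ 0.005   0.0641 -0.0008] top [-0.019   0.0644 -0.0007]
```

Request:
apply_moves(
  targets=[0, -0.004, 0, 0, 0, 0, 0.2, 0.02, -0.004, 0, 0, 0, 0, 0.2, 0.04, -0.004, 0, 0, 0, 0, 0.2, 0.06, -0.004, 0, 0, 0, 0, 0.2, 0.06, -0.004, 0, 0, 0, 0, 0.2],
)

```text
clock: 8.58
eef_pos: [0.5462, -0.0595, 0.058]
tool_rot: [-0.465, 0.533, 0.466, 0.532]
ft_force: [-0.4, 0.3, -2.7]
grip_width: 0.0348
```

Run:
```python
from h import *
o=st()
p,d=bot.camera("wrist"); cv2.imwrite("pics/w6.png",p[:,:,::-1])
crop('pics/w6.png','pics/w6c.png',205,80,325,180,6)
```

```text
t 8.58 pos [ 0.5462 -0.0595  0.058 ] xax [-0.002  0.    -1.   ] zyaw 1.4364 j [-0.109  0.473 -0.136  0.965 -0.     0.026] F [-0.43  0.32 -2.66] g 0.0348
```

View pics/w6c.png

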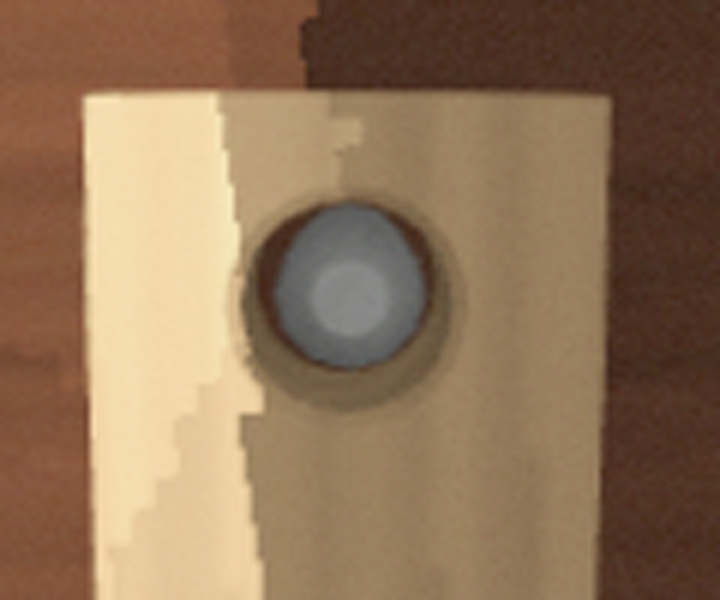

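Request:
apply_moves(
  targets=[0.02, 0, 0, 0, 0, 0, 0.2, 0.04, 0, 0, 0, 0, 0, 0.2, 0.06, 0, 0, 0, 0, 0, 0.2, 0.08, 0, 0, 0, 0, 0, 0.2, 0.1, 0, 0, 0, 0, 0, 0.2, 0.1, 0, 0, 0, 0, 0, 0.2],
)

```text
clock: 9.13
eef_pos: [0.5462, -0.0595, 0.0329]
tool_rot: [-0.465, 0.533, 0.466, 0.532]
ft_force: [-0.4, -0.2, -2.4]
grip_width: 0.0348
```

Run:
```python
from h import *
o=st()
p,d=bot.camera("wrist"); cv2.imwrite("pics/w7.png",p[:,:,::-1])
p,d=bot.camera("scene"); cv2.imwrite("pics/s7.png",p[:,:,::-1])
crop('pics/s7.png','pics/s7c.png',180,80,320,230,5)
```

```text
t 9.13 pos [ 0.5462 -0.0595  0.0329] xax [-0.002  0.    -1.   ] zyaw 1.4365 j [-0.108  0.502 -0.163  0.908 -0.     0.026] F [-0.35 -0.24 -2.37] g 0.0348
```

View pics/w7.png

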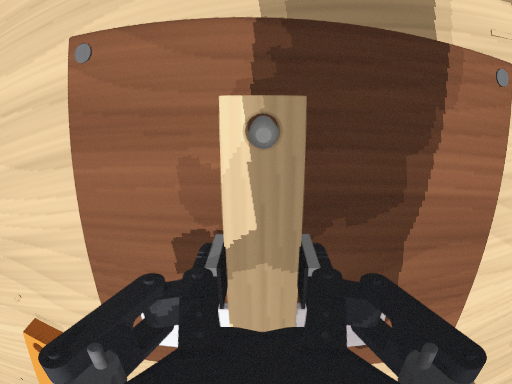

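View pics/s7c.png

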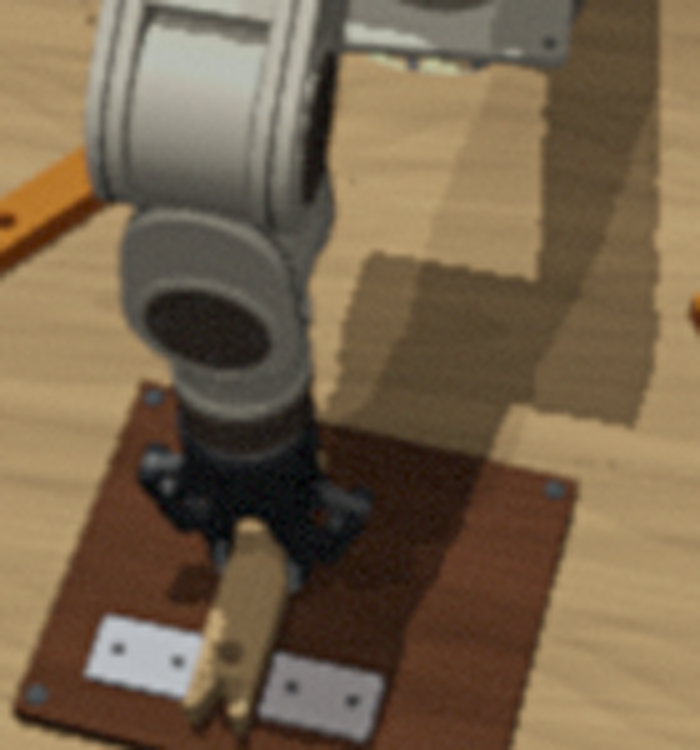

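Request:
apply_moves(
  targets=[0.006, 0, 0, 0, 0, 0, 0.2, 0.012, 0, 0, 0, 0, 0, 0.2, 0.018, 0, 0, 0, 0, 0, 0.2, 0.024, 0, 0, 0, 0, 0, 0.2, 0.024, 0, 0, 0, 0, 0, 0.2],
)

```text
clock: 9.65
eef_pos: [0.547, -0.0596, 0.028]
tool_rot: [-0.465, 0.533, 0.465, 0.532]
ft_force: [-0.0, 0.6, -2.3]
grip_width: 0.0346
```

Run:
```python
from h import *
o=st()
```

```text
t 9.65 pos [ 0.547  -0.0596  0.028 ] xax [-0.001  0.    -1.   ] zyaw 1.4365 j [-0.108  0.508 -0.168  0.895  0.     0.026] F [-0.03  0.57 -2.25] g 0.0346
```

Request:
apply_moves(
  targets=[0.006, 0, 0, 0, 0, 0, 0.2, 0.012, 0, 0, 0, 0, 0, 0.2, 0.018, 0, 0, 0, 0, 0, 0.2, 0.018, 0, 0, 0, 0, 0, 0.2],
)

```text
clock: 9.98
eef_pos: [0.5469, -0.0596, 0.0234]
tool_rot: [-0.465, 0.533, 0.465, 0.532]
ft_force: [0.2, -0.0, -2.6]
grip_width: 0.0351
```

Run:
```python
from h import *
o=st()
```

```text
t 9.98 pos [ 0.5469 -0.0596  0.0234] xax [-0.001  0.    -1.   ] zyaw 1.4365 j [-0.108  0.514 -0.172  0.885 -0.     0.026] F [ 0.23 -0.05 -2.6 ] g 0.0351
```

Request:
apply_moves(
  targets=[0, 0, 0, 0, 0, 0, 0.45, 0, 0, 0, 0, 0, 0, 0.6, 0, 0, 0, 0, 0, 0, 0.8, 0, 0, 0, 0, 0, 0, 0.8, 0, 0, 0, 0, 0, 0, 0.8, 0, 0, 0, 0, 0, 0, 0.8],
)

```text
clock: 10.48
eef_pos: [0.5474, -0.0596, 0.024]
tool_rot: [-0.465, 0.532, 0.465, 0.533]
ft_force: [-0.0, 0.5, -0.0]
grip_width: 0.0683
```

Run:
```python
from h import *
o=st()
```

```text
t 10.48 pos [ 0.5474 -0.0596  0.024 ] xax [ 0. -0. -1.] zyaw 1.4365 j [-0.109  0.513 -0.172  0.885  0.     0.026] F [-0.04  0.55 -0.04] g 0.0683
```

Request:
apply_moves(
  targets=[-0.1, 0, 0, 0, 0, 0, 0.8, -0.25, 0, 0, 0, 0, 0, 0.8, -0.4, 0, 0, 0, 0, 0, 0.8, -0.55, 0, 0, 0, 0, 0, 0.8, -0.7, 0, 0, 0, 0, 0, 0.8, -0.7, 0, 0, 0, 0, 0, 0.8, -0.7, 0, 0, 0, 0, 0, 0.8],
)

```text
clock: 11.07
eef_pos: [0.5492, -0.0599, 0.2021]
tool_rot: [-0.467, 0.531, 0.463, 0.534]
ft_force: [1.2, -0.4, -0.8]
grip_width: 0.0684
```

Run:
```python
from h import *
o=st()
np.save("pics/w8o.npy",np.r_[o["eef_pos"],o["tool_rot"]])
p,d=bot.camera("wrist"); cv2.imwrite("pics/w8.png",p[:,:,::-1])
p,d=bot.camera("scene"); cv2.imwrite("pics/s8.png",p[:,:,::-1])
crop('pics/s8.png','pics/s8c.png',180,150,300,250,6)
```

```text
t 11.07 pos [ 0.5492 -0.0599  0.2021] xax [ 0.007 -0.001 -1.   ] zyaw 1.4365 j [-0.109  0.352  0.082  1.294 -0.     0.026] F [ 1.18 -0.43 -0.75] g 0.0684
```

View pics/w8.png

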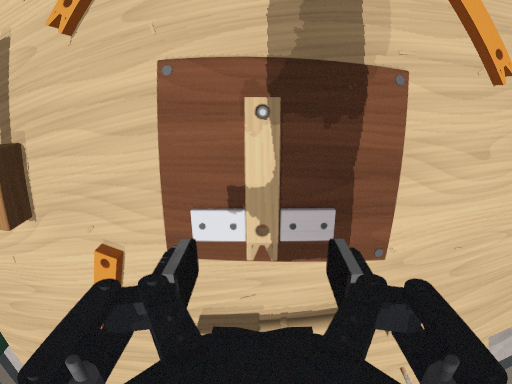

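View pics/s8c.png

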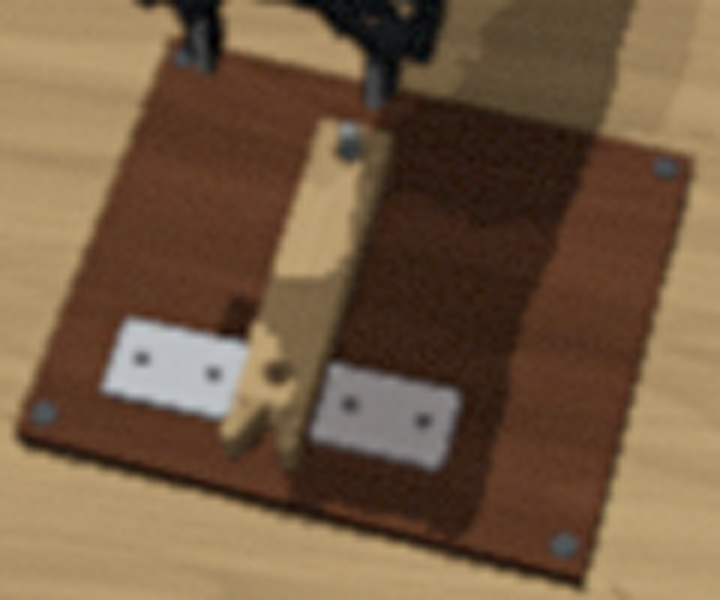

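Run:
```python
from h import *
crop('pics/w8.png','pics/w8c.png',185,85,345,270,4)
crop('pics/w8.png','pics/w8d.png',235,190,290,270,7)
```

```text
(no output)
```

View pics/w8c.png

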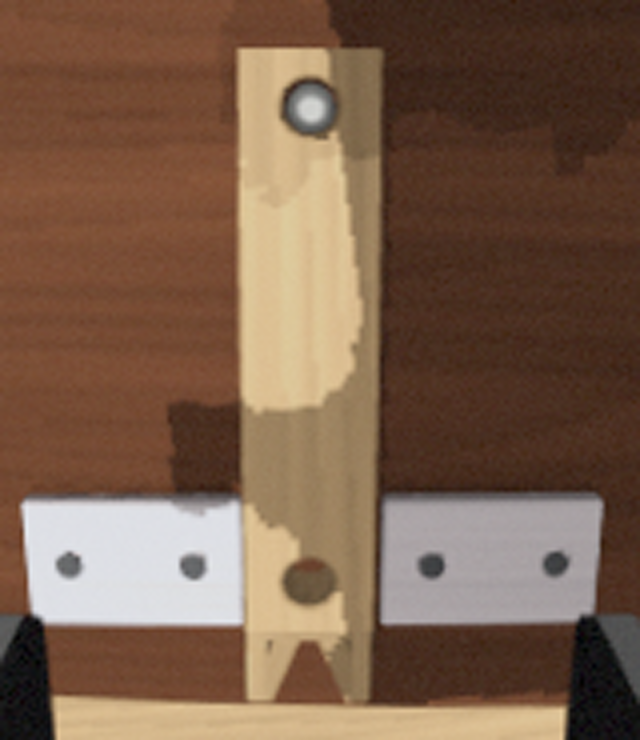

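View pics/w8d.png

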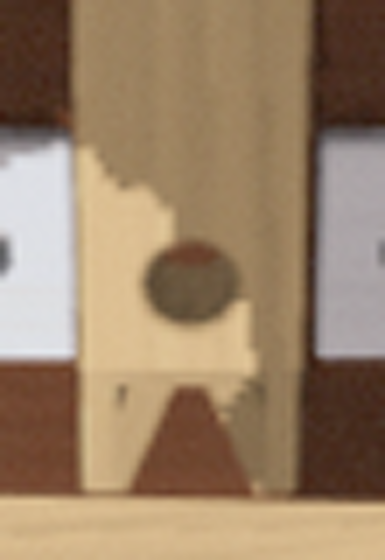

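Run:
```python
from barfit import *
np.set_printoptions(precision=4,suppress=True)
o=st()
p,d=bot.camera("wrist")
Rt=R.from_quat(o["tool_rot"]).as_matrix()
def pt(u,v):
    I={"eef_pos":np.zeros(3),"tool_rot":[0,0,0,1]}
    z=np.median(d[v-1:v+2,u-1:u+2])
    q,dr=wray(u,v,o); ca=C[:3,:3].T@Rt.T@dr
    return q+dr*z/-ca[2]
for n,u,v in [("plate near pin",225,115),("plate R",300,130),("plate mid L",225,180),("bar sq L",248,112),("bar sq R",276,118),("bar mid",262,160),("bar mid",262,195),("bar fork",253,225),("bar fork R",273,225),("fork",252,250),("fork R",273,250),("strip L",215,226),("strip R",305,226),("plate",215,250)]:
    print(n,pt(u,v))
k=lambda u,v:(185+(u+.5)/4-.5,85+(v+.5)/4-.5)
q=lambda u,v,z:(lambda a,b:a+b*(z-a[2])/b[2])(*wray(*k(u,v),o))
s=q(312,106,.063);print("pin",s,"sqend",(q(237,48,.042)+q(383,48,.042))/2,"forkbore",q(309,582,.042),"forkbase",(q(245,632,.042)+q(374,632,.042))/2)
```

```text
t 11.17 pos [ 0.5467 -0.0596  0.1983] xax [-0.001  0.    -1.   ] zyaw 1.4366 j [-0.108  0.356  0.077  1.293 -0.     0.026] F [-0.07 -0.81  0.4 ] g 0.0685
plate near pin [ 0.4778 -0.0913  0.0169]
plate R [ 0.5049 -0.013   0.0168]
plate mid L [ 0.5497 -0.1028  0.0169]
bar sq L [ 0.4778 -0.0651  0.0407]
bar sq R [ 0.4875 -0.0383  0.0408]
bar mid [ 0.5281 -0.0578  0.0411]
bar mid [ 0.5654 -0.0628  0.0407]
bar fork [ 0.598  -0.0771  0.0411]
bar fork R [ 0.6013 -0.0555  0.04  ]
fork [ 0.6286 -0.0827  0.0408]
fork R [ 0.6316 -0.0591  0.0411]
strip L [ 0.6006 -0.1226  0.0247]
strip R [ 0.6144 -0.019   0.0249]
plate [ 0.6358 -0.1308  0.0166]
pin [ 0.4784 -0.0506  0.063 ] sqend [ 0.4643 -0.0491  0.042 ] forkbore [ 0.6049 -0.0682  0.042 ] forkbase [ 0.6202 -0.0702  0.042 ]
```

Run:
```python
from workcell import bot
print(bot.job_done())
```

```text
the job is handed in; nothing more can be done
None
```

I reversed the stop arm and handed the job in at about 11 s. I gripped it at mid-bar, lifted it off the pin and turned it end for end with the same face up. I then put the square-end bore over the pin, lining it up by looking at the pin through the bore. The measured notch direction was good enough to lower the arm straight into the notch, so I didn't have to swing it along the strips.

**Last checks, after letting go and backing off:**
- **Seating:** wrist-camera depth put the arm's top face about 24 mm above the plate at the square end, the middle and the fork. Those readings agree to about 1 mm, so it lies flat along its whole length.
- **Position:** the pin stands inside the square-end bore, and the fork lies between the two keeper strips, pointing away from the pin.
- **Robot:** the fingers were open, about 16 cm clear above the arm, with no contact force beyond sensor noise.
- **Bystanders:** the gripper stayed well away from the mallet, chisel and leg blank. I didn't measure them again at the end.

**Disagreements:**
- **Depth readings:** every wrist-camera depth height came out about 1 mm low, which is within the stated calibration.
- **Pin and bore cross-check:** my last check of these positions put the pin about 6 mm off. It paired an older picture with a newer tool pose, before the arm had settled from its retreat, so I set it aside.

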